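Fasten the tea box with its hasp and drop pin

TASK

Make the wooden tea box ready to be carried: shut its lid, swing the steel hasp down over the staple on the front of the box, and drop the square-headed pin upright through the staple's loop, in front of the hasp, until its head rests on the loop. Leave the honey jar, the spice jar and the mug on the trivet standing where they are.

Things in the scene. Friction and masses are not known exactly. Their poses are not given: they have to be found in the camera images.
- wooden_box: Partitioned wooden tea box, fixed to the table, 195 x 264 x 96 mm high when shut. Origin: centre of its underside; x to its back, y to its left, z up; its front, with staple and hasp, looks to -x, towards the robot. Front wall's face at x = -0.087, lid's front edge at x = -0.091; the lid's hinge runs along the back at x = 0.093, z = 0.086.
- wooden_box_lid (a joint): Angle of the lid: 0 = shut, grows as it opens upwards and backwards (up to 1.83). It starts partly open; friction (0.3 N m), which about balances its weight, holds it where it is left. Pushing down on its top near the front shuts it with less than 10 N.
- lid_push (a point): Point on the lid's top surface, 21 mm behind its front edge and 90 mm to the left (+y) of the hasp: a good place to push. Moves with the lid; its axes are the box's axes turned with the lid (z is the outward normal of the lid's top).
- hasp (a joint): Angle of the hasp's strap relative to the lid: 0 = hanging straight down along the box's front (home when the lid is shut, a hard stop); grows as it swings out forwards and up: 1.57 = level with the lid, 3.14 = standing up from it. Friction (0.04 N m) holds it where it is left; 2 to 4 N on the strap moves it. It passes over the staple only when the lid is shut.
- hasp_hinge (a point): Centre of the hasp's hinge barrel (10 mm thick), just in front of the lid's front edge; the hinge line runs along y. Moves with the lid and has the lid's axes (the box's axes when shut).
- strap (a point): Middle of the strap's full part, 24 mm from the hinge: the place to push. Steel plate 50 mm wide (y), 4 mm thick (x), mid-plane 3 mm in front of the hinge line, outer face flush with the barrel; z points to the hinge, -x outwards. Full plate from 9 to 39 mm from the hinge, then to 60 mm a slot 32 mm wide for the staple, then plate to a curled lower edge 8 mm thick at 79 mm.
- loop (a point): Point in the opening of the staple's loop where the pin stands, 13 mm in front of the closed strap, 50 mm above the table; axes as the box's. The staple is a 6 mm round bar bent to a U, lying level, jutting from the box's front. The opening is 14 mm wide (y) and reaches 6 mm forward to the bend and 13 mm back to the closed strap. Outside: 26 mm wide, bend 12 mm forward, bar's top 3 mm up.
- drop_pin: Loose steel pin, about 0.12 kg: round 10 mm shaft 46 mm long with rounded nose, and a square head 18 x 18 x 46 mm. Origin: centre of the shoulder between them. z runs from nose to head; x, y square to the head's flats. Starts lying on a flat of its head, axis level, 9 mm above the table. Seated: z up, shoulder on the loop's bar, nose 7 mm above the table.
- pin_tip (a point): Nose of the pin's shaft, 46 mm below the shoulder along the pin's -z. Axes as the pin's.
- honey: Honey jar with green lid, 64 x 68 x 84 mm, a bystander to the right of the box. Origin: centre of its underside, z up.
- spice_jar: Spice jar with green cap, 46 mm diameter, 106 mm high, a bystander to the right of the box. Origin: centre of its underside, z up.
- white_mug: White mug, 78 mm diameter, 97 mm high, 116 mm over its handle, standing on the iron trivet to the left of the box; a bystander. Origin: under its middle, z up.
Not all that is in view belongs to the job. Several things have the shape of the drop_pin; the one meant has the colours described above.

How it is judged:
On the way, in this order (a step that is already met when the one before it is completed fails the run):
1. the lid is shut (value of joint wooden_box_lid below 0.03 rad), for 0.2 s.
2. the hasp is home over the staple, the lid still shut (value of joint hasp below 0.1 rad and value of joint wooden_box_lid below 0.03 rad), for 0.2 s.
At the end, for the whole second after the job is handed in: Lid shut (0.03 rad), hasp home over the staple (0.1 rad), pin at rest through the loop: shoulder within 12 mm of the loop point seen from above and at most 9 mm above that point, nose at least 30 mm below it, upright within 0.3 rad (all of step 2 and horizontal distance between drop_pin and loop below 0.012 m and z of drop_pin in the frame of loop below 0.009 m and z of pin_tip in the frame of loop below -0.03 m and angle between drop_pin's own z axis and vertical below 0.3 rad and linear speed of drop_pin below 0.02 m/s); the robot touches nothing.
It fails at once if the honey jar, the spice jar or the mug on the trivet is moved by more than 30 mm or tipped over (distance of any of honey, spice_jar, white_mug from where it was at the start of the episode above 0.03 m or angle between any of honey, spice_jar, white_mug's own z axis and vertical above 0.4 rad).
It also fails if it takes over 61 s, if anything falls off the work surface, if the arm or the gripper's body presses on something with over 40 N, if the wrist force passes 120 N, or if a joint passes its speed limit or range.

ROBOT

A 6-joint arm with a two-finger parallel gripper is mounted at the origin on a cart in front of the work surface, level with it; the furniture and walls round the work are solid. World frame = base frame: x ahead of the robot, y to its left, z up, the work surface at z = 0. Lengths are in m, angles in rad, forces in N, time in s.
With the tool pointing down it reaches from about 0.35 to 0.775 m from the base axis. Payload 7.3 kg.
Tool frame: the origin (TCP) lies at the centre of the arm's flange, where the gripper is bolted on; the fingertips stand 178 mm ahead of it and the grasp point (between the pads) lies 159 mm ahead of it (tip_extent is the distance from the TCP to the fingertips, in m); z points along the fingers, y is the line along which they close (so a half turn about z gives the same grasp; the last joint's range is limited). The gripper opens to 92 mm and grips with 3 to 60 N. Pads are 19 mm wide; open, the fingers measure 130 mm over their backs; the gripper's body (75 mm by 190 mm) begins 47 mm behind the grasp point.
Start: joints at [-1.304, 0.342, 1.524, -0, 1.275, -0.146], TCP at [0.211, -0.481, 0.405] pointing down, gripper open.
Joint ranges: [-2.53, 2.53], [-0.77, 2.02], [0.04, 2.7], [-1, 4.14], [0.28, 2.66], [-3.11, 3.11]. Speed limits (rad/s): [2.57, 2.57, 3.14, 3.14, 3.14, 3.14].

INTERFACE

Orientations are given as [roll, pitch, yaw] about the fixed x, y, z axes, in that order (R = Rz(yaw) Ry(pitch) Rx(roll)).
In Python, from cell import * gives the robot as it stands.
- The arm moves only by the tool arm_command, never from a script. Its arguments are lists of equal length, an entry for each row: "xyz": the shift along the world's x, y, z in mm, a list of three; "spin": the turn about the world's z in degrees. In form: {"xyz": [[tx, ty, tz], ...], "spin": [spin, ...]}. A call has 1 to 20 rows; each row shifts and turns the commanded pose from where the row before left it; what a row does not reach is not made up. A row lasts 1/10 s, in which the tool goes at most 50 mm and 8.59 degrees, less where a joint would pass 70% of its speed; a pose out of reach is approached as far as the arm can. A call with a gripper value outside its range is refused whole. "jaw" is the opening, from -1 (shut) to 1 (fully open), set as the call begins (left out, the last holds). The fingers move at their own pace and stop on an object; "squeeze" is the grip in N (left out, the last holds). Time passes only in rows, so rows that do not move let the fingers close. It gives the time, the measured TCP pose, the force, the opening and the grip force at its end, in the units of the state.
- observe(): the state, without advancing time (a new reading comes with each control period).
- read_camera(name): name is "side" or "top"; returns a dict with "img" (400x640x3 uint8, red, green, blue), "depth" (400x640 float32, m along the optical axis (not along the pixel's ray), 0 where there is no reading), "fx", "fy", "cx", "cy" (pixels), "dist_coeffs" ([k1, k2, p1, p2, k3] as OpenCV has them; the pictures are not rectified), "world_from_camera" (4x4, takes a point from camera to world coordinates). Camera axes: x right, y up, looking along -z (the intrinsics and any distortion apply to the point x, -y, -z); pixel columns grow to the right and rows downward; lengths in m; the calibration is good to about 2 mm. A picture is of the moment at which its call begins.
- hand_in(): hands the job in; it is judged then, once.
The state is a dict: "time": time; "qpos": joint angles; "qvel": joint speeds; "joint_efforts": joint torques, N m; "tool_pos": TCP position; "tool_rot": TCP orientation; "contact_force": force on the tool from outside, world axes, zero at the start; "torque": the same for the moment, N m; "opening": finger opening in m; "grip_force": force on a finger pad.
Only numpy, scipy, OpenCV 4.12 (cv2) and the standard library are available. Lean on these libraries where they do the work, as an engineer would, in place of code of your own. Each camera call takes 0.05 s, during which the arm holds its last target. There are 200 camera calls.

## Working session

There is one attempt and no reset: what is moved stays moved. The work goes in short steps, Python scripts to look and compute and a tool call to move; the robot and the scene stay as the last step left them, time stands still between calls to the robot, and variables do not carry over. Pictures are saved under pics/ and viewed, at most 10 in all, crops included, and the job is handed in when it is done.

Besides the shell and the picture viewer there is one more tool, called after "Request:" by a JSON object that holds its "api" and its "payload". arm_command: Moves the arm, as the interface text tells. Its arguments: {"type":"object","properties":{"xyz":{"type":"array","items":{"type":"array","items":{"type":"number"}}},"spin":{"type":"array","items":{"type":"number"}},"jaw":{"type":"number"},"squeeze":{"type":"number"}},"required":["xyz","spin"]}

```bash
mkdir -p pics; ls; cat > h.py <<'E'
from cell import *
import numpy as np, cv2
def snap(n):
    c=read_camera(n); c['K']=np.array([[c['fx'],0,c['cx']],[0,c['fy'],c['cy']],[0,0,1.]]);c['D']=np.array(c['dist_coeffs'],float);c['T']=np.array(c['world_from_camera']);return c
def rays(c,uv):
    p=cv2.undistortPoints(np.array(uv,float).reshape(-1,1,2),c['K'],c['D'])[:,0]
    d=np.c_[p[:,0],-p[:,1],-np.ones(len(p))]; return c['T'][:3,3],d@c['T'][:3,:3].T
def onz(c,uv,z):
    o,d=rays(c,uv); return o+d*((z-o[2])/d[:,2])[:,None]
def dep(c,uv):
    o,d=rays(c,uv); uv=np.array(uv).reshape(-1,2).astype(int); return o+d*c['depth'][uv[:,1],uv[:,0]][:,None]
def cloud(c):
    v,u=np.mgrid[0:400,0:640]; o,d=rays(c,np.c_[u.ravel(),v.ravel()]); P=o+d*c['depth'].ravel()[:,None]
    return P.reshape(400,640,3)
def tri(c1,a,c2,b):
    o1,d1=rays(c1,[a]);o2,d2=rays(c2,[b]);d1=d1[0];d2=d2[0]
    s=np.linalg.lstsq(np.c_[d1,-d2],o2-o1,rcond=None)[0]; p=o1+d1*s[0];q=o2+d2*s[1]; return (p+q)/2,np.linalg.norm(p-q)
def save(c,f,box=None,k=1):
    im=c['img'][:,:,::-1]
    if box: im=im[box[1]:box[3],box[0]:box[2]]
    cv2.imwrite(f,cv2.resize(im,None,fx=k,fy=k,interpolation=cv2.INTER_CUBIC))
E
python3 - <<'E'
from h import *
for n in('side','top'):
    c=snap(n); save(c,f'pics/{n}0.png'); print(n,c['T'].round(3).tolist(),c['fx'],c['D'],(c['depth']>0).mean())
s=observe();print(s['time'],s['tool_pos'],s['tool_rot'],s['opening'])
E
```

```text
pics
side [[-0.93, 0.251, -0.268, 0.275], [-0.367, -0.615, 0.698, 0.834], [0.01, 0.747, 0.664, 0.883], [0.0, 0.0, 0.0, 1.0]] 433.9133093537909 [-0.00692875  0.          0.          0.          0.        ] 0.99584765625
top [[0.011, 0.998, -0.066, 0.504], [-1.0, 0.01, -0.015, -0.01], [-0.014, 0.066, 0.998, 1.256], [0.0, 0.0, 0.0, 1.0]] 443.77346930573077 [-0.11232421  0.          0.          0.          0.        ] 0.99610546875
0.1 [ 0.21062026 -0.480778    0.40410653] [-3.14020968e+00 -2.00409111e-04  4.12833024e-01] 0.09198506701166231
```

View pics/side0.png

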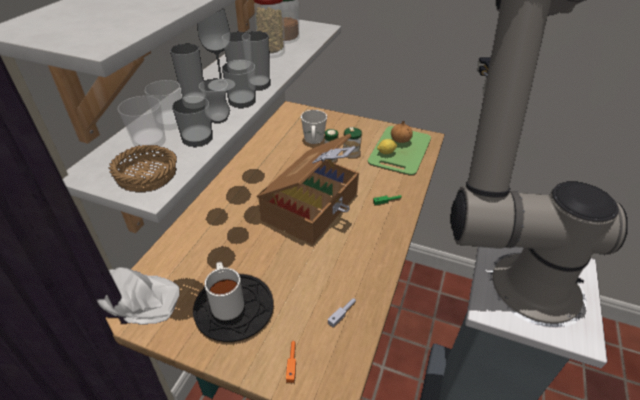

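View pics/top0.png

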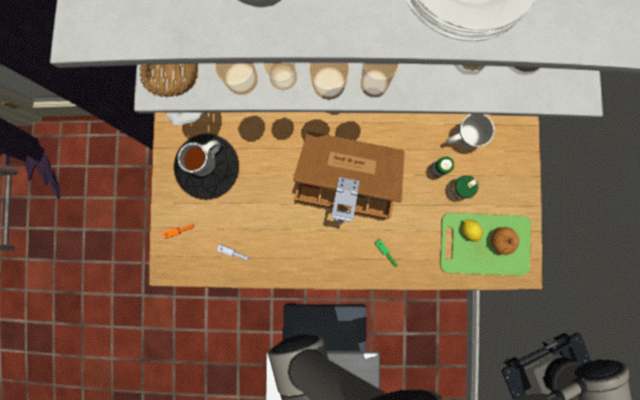

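The side view shows the lid half open and the hasp pointing out at (340,152). The staple is at (342,208), and the steel pin lies at (342,312), which is (232,252) in the top view. The orange and green pins are decoys. In the top view the mug on its trivet is at (200,165) and the jars are at (444,168) and (466,187).

```bash
python3 - <<'E'
from h import *
t=snap('top');s=snap('side')
save(s,'pics/sc.png',(240,130,380,250),5); save(t,'pics/tc.png',(280,125,420,235),5)
for c,n,box in((t,'top',(210,240,255,265)),(s,'side',(322,292,362,330))):
    P=cloud(c); x0,y0,x1,y1=box
    hsv=cv2.cvtColor(c['img'],cv2.COLOR_RGB2HSV)[y0:y1,x0:x1]
    m=(hsv[...,1]<70)&(hsv[...,2]>90)
    k,l,st,_=cv2.connectedComponentsWithStats(m.astype(np.uint8)); i=1+st[1:,4].argmax(); v,u=np.where(l==i)
    uv=np.c_[u+x0,v+y0]; Q=P[uv[:,1],uv[:,0]]; print(n,len(uv),'z depth',np.percentile(Q[:,2],[5,50,90]).round(4))
    W=onz(c,uv,0.013)[:,:2]; mu=W.mean(0); U=np.linalg.svd(W-mu)[2] if 0 else np.linalg.eigh(np.cov(W.T))[1]
    a=U[:,1]; p=(W-mu)@a; q=(W-mu)@U[:,0]
    print(' mu',mu.round(4),'axis',a.round(3),np.degrees(np.arctan2(a[1],a[0])).round(1),'ext',p.min().round(4),p.max().round(4))
    for lo in np.linspace(p.min(),p.max(),7)[:-1]:
        k=(p>=lo)&(p<lo+np.ptp(p)/6); print('  ',lo.round(3),'width',np.ptp(q[k]).round(4),'mid',((q[k].max()+q[k].min())/2).round(4))
P=cloud(t); print('lid pts', [P[v,u].round(3).tolist() for u,v in ((310,150),(395,155),(310,180),(390,190),(350,165))])
print('table',P[270,300].round(4),P[230,460].round(3))
E
```

```text
top 190 z depth [-0.0035  0.0145  0.0191]
 mu [0.4335 0.2638] axis [0.33  0.944] 70.7 ext -0.0536 0.0399
   -0.054 width 0.0105 mid 0.0002
   -0.038 width 0.0108 mid -0.0003
   -0.022 width 0.0151 mid -0.0008
   -0.007 width 0.0194 mid 0.0001
   0.009 width 0.0207 mid 0.0001
   0.024 width 0.0208 mid -0.0002
side 243 z depth [0.0014 0.0179 0.0208]
 mu [0.4317 0.2599] axis [0.375 0.927] 68.0 ext -0.0526 0.0431
   -0.053 width 0.0111 mid 0.0001
   -0.037 width 0.011 mid 0.0006
   -0.021 width 0.0194 mid -0.0013
   -0.005 width 0.0229 mid 0.0006
   0.011 width 0.0195 mid -0.0004
   0.027 width 0.0192 mid 0.0001
lid pts [[0.702, 0.038, 0.136], [0.695, -0.183, 0.11], [0.618, 0.034, 0.2], [0.596, -0.159, 0.192], [0.661, -0.064, 0.154]]
table [0.3846 0.0671 0.0023] [ 0.501 -0.383  0.009]
```

View pics/sc.png

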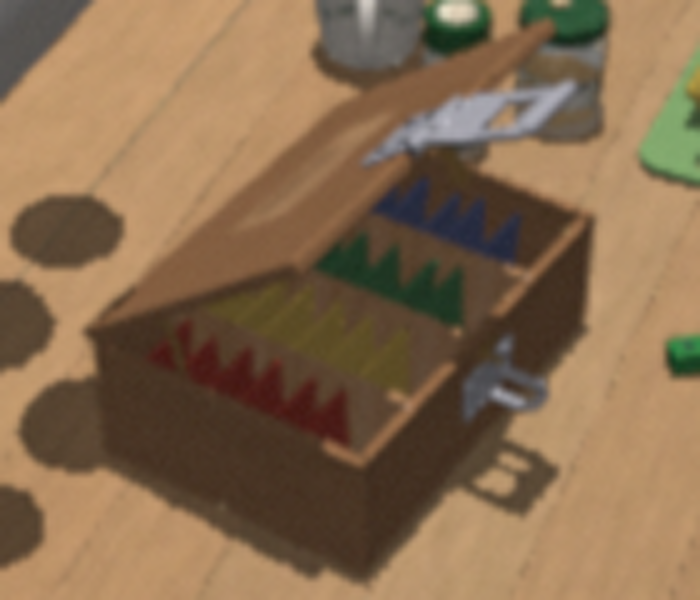

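View pics/tc.png

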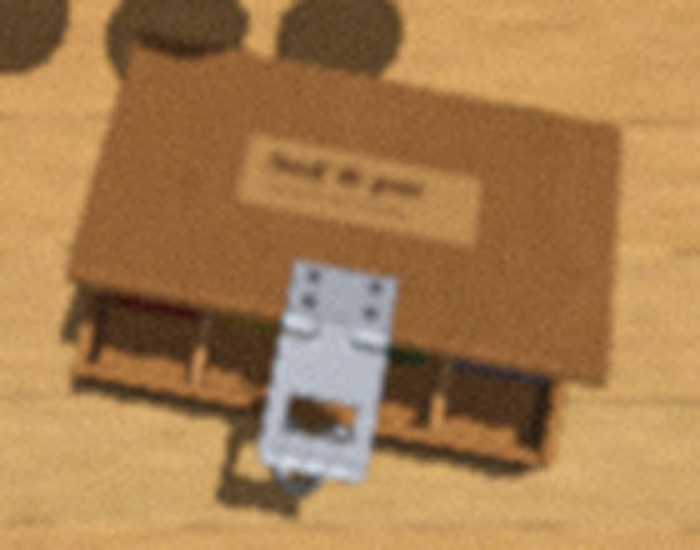

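The side crop shows the rim corners at (313,222) and (358,173), the foot corner at (313,246), and the staple's bend at (349,208). The top crop shows the rim corners at (294,202) and (390,217), and the bend at (339,223). The hasp is standing out at roughly the lid's slope. Next I'll triangulate these points.

```bash
python3 - <<'E'
from h import *
t=snap('top');s=snap('side')
L=tri(t,(294.4,202.5),s,(313,222.4));R=tri(t,(389.6,217.6),s,(358.2,173.2));B=tri(t,(339.4,223.5),s,(349.6,208.4))
print('L',L,'R',R,'bend',B); print('foot L',onz(s,[(313,246)],0))
d=L[0]-R[0]; print('yaw',np.degrees(np.arctan2(-d[0],d[1])),np.hypot(*d[:2]))
P=cloud(t); 
hsv=cv2.cvtColor(t['img'],cv2.COLOR_RGB2HSV); m=np.zeros((400,640),bool)
cv2u=np.zeros((400,640),np.uint8); cv2.fillPoly(cv2u,[np.array([(308,141),(399,153),(397,197),(364,190),(338,184),(301,177)])],1)
Q=P[cv2u>0]; 
for _ in range(4):
    A=np.c_[Q[:,:2],np.ones(len(Q))]; k=np.linalg.lstsq(A,Q[:,2],rcond=None)[0]; r=Q[:,2]-A@k; Q=Q[abs(r)<max(2*r.std(),.003)]
print('lid slope',np.degrees(np.arctan(np.hypot(*k[:2]))),'yaw',np.degrees(np.arctan2(-k[1],-k[0])),r.std(),k)
# lid edges (top): corners
for uv in ((304.5,135),(404,151),(294.5,180.5),(401,201)):
    o,dd=rays(t,[uv]);dd=dd[0]; sc=(k[0]*o[0]+k[1]*o[1]+k[2]-o[2])/(dd[2]-k[0]*dd[0]-k[1]*dd[1]); print('lidcorner',(o+dd*sc).round(4))
for n,a,b in(('hasp tip L',(280+262/5,125+462/5),(240+550/5,130+120/5)),): print(n)
# hasp points depth from top
print('hasp depth', [P[v,u].round(3).tolist() for u,v in ((349,182),(347,194),(346,199),(336,212),(352,213),(340,217))])
# masked bystander clearances
for n,box,in (('honeycap',(452,174,482,202)),('spicecap',(430,153,458,180))):
    x0,y0,x1,y1=box; q=P[y0:y1,x0:x1].reshape(-1,3); q=q[q[:,2]>.07]; print(n,np.median(q,0).round(3))
q=P[110:205,130:245].reshape(-1,3)
E
```

```text
L (array([0.57159158, 0.07937123, 0.09179672]), np.float64(0.004183460026105602)) R (array([ 0.53092684, -0.17304045,  0.08517176]), np.float64(0.0034939718898624413)) bend (array([ 0.51369914, -0.04152522,  0.05951173]), np.float64(0.004826849368080502))
foot L [[0.57365262 0.07857916 0.        ]]
yaw -9.151988300335887 0.255666339273826
lid slope 38.115554043166654 yaw -10.644767003614195 0.0015834918613944387 [-0.77103775  0.14491942  0.67349332]
lidcorner [0.747  0.0539 0.1054]
lidcorner [ 0.7086 -0.2092  0.0968]
lidcorner [0.6153 0.0704 0.2093]
lidcorner [ 0.5692 -0.1825  0.2082]
hasp tip L
hasp depth [[0.614, -0.06, 0.196], [0.584, -0.054, 0.22], [0.572, -0.051, 0.225], [0.54, -0.028, 0.24], [0.539, -0.065, 0.236], [0.529, -0.037, 0.253]]
honeycap [ 0.618 -0.378  0.083]
spicecap [ 0.671 -0.314  0.104]
```

```bash
python3 - <<'E'
from h import *
t=snap('top');P=cloud(t)
for u in (240,300,350,420): print([P[v,u].round(3).tolist() for v in (50,60,70,85,100,108,118)])
ex=np.array([np.cos(np.radians(-9.5)),np.sin(np.radians(-9.5))]);ey=np.array([-ex[1],ex[0]]);o=np.array([.637,-.061])
f=lambda x,y:(o+x*ex+y*ey).round(4)
print('push',f(-.03,.09),f(-.04,.09),f(-.065,.09),'loop',f(-.114,0)); print(observe()['tool_pos'])
E
```

```text
[[0.762, 0.121, 0.635], [0.751, 0.123, 0.622], [0.833, 0.178, 0.357], [0.781, 0.165, 0.414], [0.771, 0.178, 0.345], [0.754, 0.178, 0.346], [0.819, 0.249, -0.003]]
[[0.762, 0.033, 0.634], [0.752, 0.034, 0.619], [0.837, 0.052, 0.344], [0.805, 0.052, 0.341], [0.771, 0.051, 0.346], [0.753, 0.051, 0.348], [0.819, 0.074, -0.002]]
[[0.762, -0.04, 0.633], [0.751, -0.04, 0.623], [0.838, -0.054, 0.345], [0.804, -0.054, 0.346], [0.772, -0.054, 0.346], [0.756, -0.054, 0.342], [0.821, -0.071, -0.003]]
[[0.764, -0.142, 0.633], [0.752, -0.143, 0.627], [0.839, -0.202, 0.347], [0.807, -0.202, 0.345], [0.774, -0.201, 0.345], [0.756, -0.201, 0.346], [0.822, -0.272, 0.004]]
push [0.6223 0.0327] [0.6124 0.0344] [0.5877 0.0385] loop [ 0.5246 -0.0422]
[ 0.21064404 -0.48086926  0.40456134]
```

Request:
{"api": "arm_command", "payload": {"xyz": [[0,0,20],[0,0,30],[10,40,6],[25,40,0],[30,40,0],[30,40,0],[30,40,0],[30,40,0],[30,40,0],[30,40,0],[30,40,0],[30,40,0]], "spin": [0,0,5.7,5.7,5.7,5.7,5.7,5.7,5.7,5.7,5.7,5.5], "jaw": -1}}

```text
time: 1.55
tool_pos: [0.4865, -0.0789, 0.461]
tool_rot: [3.141, 0.0, 1.408]
contact_force: [1.0, -0.6, 0.1]
opening: 0.0017
grip_force: 0.0
```

Request:
{"api": "arm_command", "payload": {"xyz": [[32,29,0],[32,29,0],[32,29,0],[30,28,0],[0,0,-25],[0,0,-25],[0,0,-20],[-2,0,-10],[-3,0,-12],[-3,0,-12],[-3,1,-12],[-3,1,-12]], "spin": [0,0,0,0,0,0,0,0,0,0,0,0]}}

```text
time: 2.75
tool_pos: [0.5976, 0.036, 0.3329]
tool_rot: [3.14, -0.0, 1.404]
contact_force: [0.2, 0.4, 0.5]
opening: 0.0004
grip_force: 0.2
```

Request:
{"api": "arm_command", "payload": {"xyz": [[-2,0,-12],[-2,0,-12],[-2,0,-12],[-1,0,-10],[-1,0,-7],[0,0,-4],[0,0,-3],[0,0,0]], "spin": [0,0,0,0,0,0,0,0]}}

```text
time: 3.55
tool_pos: [0.5896, 0.0361, 0.2737]
tool_rot: [3.141, 0.0, 1.404]
contact_force: [-3.6, -0.3, 5.4]
opening: 0.0004
grip_force: 3.0
```

```bash
python3 - <<'E'
from h import *
t=snap('top');s=snap('side');save(t,'pics/t1.png',(280,125,420,235),5)
a=t['img'];b=s['img'][110:260,220:400]
im=np.zeros((500,800,3),np.uint8)
im[:400,:400]=cv2.resize(a[120:240,270:390],(400,400));im[:400,400:]=cv2.resize(s['img'][130:250,250:370],(400,400))
cv2.imwrite('pics/c1.png',im[:400,:,::-1]);print(observe()['contact_force'],observe()['tool_pos'])
E
```

```text
[-3.27271244 -0.46076753  5.02033948] [0.58957345 0.03610743 0.27371545]
```

View pics/c1.png

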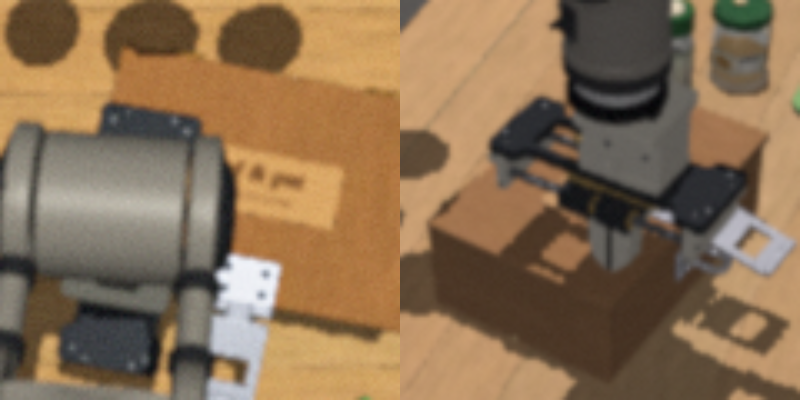

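The lid is down, with the fingertip at z≈0.096 and the hasp standing level. I'll press a little more to make sure it's shut.

Request:
{"api": "arm_command", "payload": {"xyz": [[0,0,-2],[0,0,-2],[0,0,-1],[0,0,0],[0,0,0]], "spin": [0,0,0,0,0]}}

```text
time: 4.15
tool_pos: [0.5893, 0.0363, 0.2732]
tool_rot: [3.138, 0.0, 1.405]
contact_force: [-14.5, -0.6, 34.4]
opening: 0.0007
grip_force: 17.5
```

Request:
{"api": "arm_command", "payload": {"xyz": [[0,0,30],[0,0,40],[0,0,20],[-10,-10,0],[-10,-10,0],[-10,-10,0],[-10,-10,0],[-10,-10,0],[-10,-10,0],[-8,-8,0],[-8,-8,0],[0,0,0],[0,0,0],[0,0,-25],[0,0,-20]], "spin": [0,0,0,-8.5,-8.5,-8.5,-8.5,-8.5,-8.5,-8.5,-8.5,-8.5,-8.5,-5,0]}}

```text
time: 5.65
tool_pos: [0.5138, -0.04, 0.3127]
tool_rot: [3.141, -0.002, -0.169]
contact_force: [-0.1, -0.0, 0.2]
opening: 0.0006
grip_force: 0.0
```

```bash
python3 - <<'E'
from h import *
t=snap('top');s=snap('side')
im=np.zeros((400,800,3),np.uint8)
im[:,:400]=cv2.resize(t['img'][130:230,300:400],(400,400));im[:,400:]=cv2.resize(s['img'][130:250,270:390],(400,400))
cv2.imwrite('pics/c2.png',im[:,:,::-1]);o=observe();print(o['contact_force'],o['tool_pos'],o['tool_rot'])
E
```

```text
[-0.58527764 -0.1277263   0.29788546] [ 0.5130252  -0.03980341  0.31085814] [-3.14146976  0.00420309 -0.16657505]
```

View pics/c2.png

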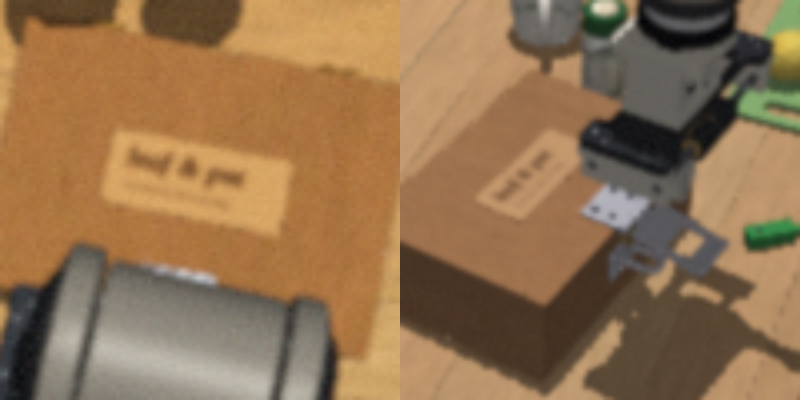

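The lid is shut and the hasp is level under the fingers. Pushing the strap down now.

Request:
{"api": "arm_command", "payload": {"xyz": [[0,0,-15],[0,0,-15],[0,0,-8],[0,0,-8],[0,0,-8],[0,0,-8],[0,0,-7],[0,0,0]], "spin": [0,0,0,0,0,0,0,0]}}

```text
time: 6.55
tool_pos: [0.5133, -0.0398, 0.2427]
tool_rot: [-3.142, 0.002, -0.167]
contact_force: [0.7, 1.1, 0.4]
opening: 0.0002
grip_force: 0.0
```

Request:
{"api": "arm_command", "payload": {"xyz": [[4,-1,0],[4,0,0],[4,-1,0],[3,-1,0],[0,0,0]], "spin": [0,0,0,0,0]}}

```text
time: 7.05
tool_pos: [0.529, -0.0429, 0.2437]
tool_rot: [-3.142, -0.0, -0.167]
contact_force: [-1.0, 0.8, -0.8]
opening: 0.0004
grip_force: 0.5
```

Request:
{"api": "arm_command", "payload": {"xyz": [[3,-1,0],[3,0,0],[2,0,0],[0,0,0],[0,0,0]], "spin": [0,0,0,0,0]}}

```text
time: 7.55
tool_pos: [0.532, -0.0433, 0.2434]
tool_rot: [3.141, 0.016, -0.167]
contact_force: [-26.3, 2.1, 19.1]
opening: 0.0006
grip_force: 13.5
```

Request:
{"api": "arm_command", "payload": {"xyz": [[-20,3,0],[-30,5,0],[-10,0,30],[0,0,40],[-10,30,0],[-10,45,0],[-10,45,0],[-5,45,0],[0,45,0],[0,45,0],[0,45,0],[0,30,0]], "spin": [0,0,0,8,8,8,8,8,8,8,8,8], "jaw": 0.2}}

```text
time: 8.75
tool_pos: [0.4415, 0.2969, 0.3143]
tool_rot: [3.14, -0.002, 1.097]
contact_force: [-0.6, 0.3, 0.1]
opening: 0.0553
grip_force: 0.0
```

```bash
python3 - <<'E'
from h import *
t=snap('top');s=snap('side')
im=np.zeros((400,800,3),np.uint8)
im[:,:400]=cv2.resize(t['img'][150:230,310:390],(400,400),interpolation=cv2.INTER_CUBIC);im[:,400:]=cv2.resize(s['img'][160:240,300:380],(400,400),interpolation=cv2.INTER_CUBIC)
cv2.imwrite('pics/c3.png',im[:,:,::-1]);o=observe();print(o['time'],o['tool_pos'],o['tool_rot'],o['opening'])
P=cloud(t); q=P[130:205,165:245].reshape(-1,3);q=q[(q[:,2]>.03)&(q[:,2]<.2)&(q[:,0]<.75)];print('mug',q.min(0).round(3),q.max(0).round(3))
# lid front/back edges from a brown mask hull
hsv=cv2.cvtColor(t['img'],cv2.COLOR_RGB2HSV);box=np.zeros((400,640),bool);box[130:225,285:415]=1
m=((P[...,2]>.07)&(P[...,2]<.13)&box).astype(np.uint8);m=cv2.morphologyEx(m,cv2.MORPH_OPEN,np.ones((7,7)))
c=max(cv2.findContours(m,0,1)[0],key=cv2.contourArea)[:,0]
W=onz(t,c,.096)[:,:2].astype(np.float32);r=cv2.minAreaRect(W);print(r)
E
```

```text
8.85 [0.44147927 0.29738654 0.31408482] [ 3.14019921e+00 -2.73611452e-03  1.09717599e+00] 0.05513552863922572
mug [0.647 0.287 0.03 ] [0.738 0.389 0.115]
((0.6374900341033936, -0.06250426173210144), (0.26387056708335876, 0.19747930765151978), 79.3609390258789)
```

View pics/c3.png

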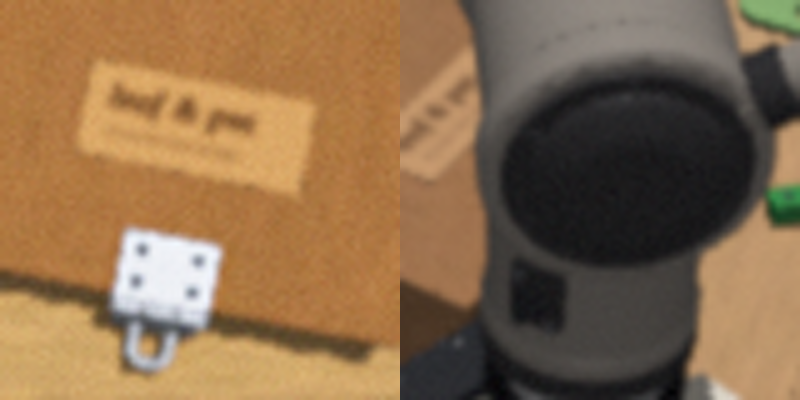

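The hasp is home: the top crop shows its leaf at (165,275) and the staple loop sticking out at (150,345). The side view is blocked by the arm. Now I'll pick the pin near the end of its head.

Request:
{"api": "arm_command", "payload": {"xyz": [[3,-3,-20],[0,0,-30],[0,0,-30],[0,0,-25],[0,0,-18],[0,0,-10],[0,0,0]], "spin": [6.6,0,0,0,0,0,0]}}

```text
time: 9.55
tool_pos: [0.4447, 0.2904, 0.1799]
tool_rot: [-3.141, 0.001, 1.204]
contact_force: [-0.3, 0.1, 1.1]
opening: 0.0551
grip_force: 0.0
```

Request:
{"api": "arm_command", "payload": {"xyz": [[0,0,0],[0,0,0],[0,0,0],[0,0,0],[0,0,0],[0,0,0]], "spin": [0,0,0,0,0,0], "jaw": -1, "squeeze": 3}}

```text
time: 10.15
tool_pos: [0.4446, 0.2912, 0.181]
tool_rot: [3.141, -0.0, 1.205]
contact_force: [-1.4, 0.5, 3.4]
opening: 0.0183
grip_force: 3.0
```

Request:
{"api": "arm_command", "payload": {"xyz": [[0,0,10],[0,0,10],[0,0,15],[0,0,15],[0,0,15],[0,0,15],[0,0,20],[0,0,0],[0,0,0]], "spin": [0,0,0,0,0,0,0,0,0]}}

```text
time: 11.05
tool_pos: [0.4445, 0.291, 0.2811]
tool_rot: [3.141, -0.001, 1.205]
contact_force: [0.3, -0.3, -0.8]
opening: 0.0179
grip_force: 3.0
```

```bash
python3 - <<'E'
from h import *
t=snap('top');s=snap('side')
im=np.zeros((400,800,3),np.uint8)
im[:,:400]=cv2.resize(t['img'][200:300,180:280],(400,400));im[:,400:]=cv2.resize(s['img'][225:375,270:420],(400,400))
cv2.imwrite('pics/c4.png',im[:,:,::-1]);o=observe();print(o['time'],o['tool_pos'],o['opening'],o['grip_force'])
E
```

```text
11.15 [0.44429906 0.2909197  0.27998724] 0.01735513591702042 2.9999612644314766
```

View pics/c4.png

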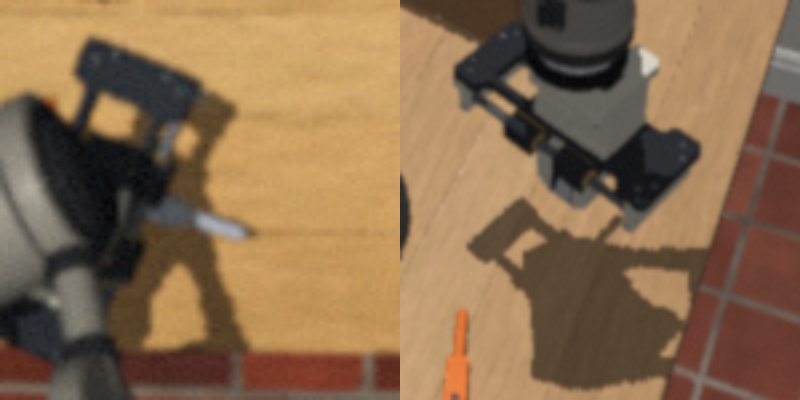

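The pin was lifted and sticks out from the fingers in the top crop, nose at (250,233). Depth along the shaft will give its tilt.

```bash
cat > tilt.py <<'E'
from h import *
t=snap('top');P=cloud(t);o=observe();g=o['tool_pos'];y=o['tool_rot'][2]
a=np.array([-np.cos(y),-np.sin(y)])  # nose direction (horizontal) from grasp
d=P[...,:2]-g[:2]; al=d@a; la=d@np.array([-a[1],a[0]]); z=P[...,2]
m=(abs(la)<.006)&(al>.0)&(al<.1)&(z>.02)&(z<g[2]-.1)
for lo in np.arange(0,.1,.01):
    k=m&(al>=lo)&(al<lo+.01)
    if k.sum(): print(lo.round(2),k.sum(),np.median(z[k]).round(3))
print('tool',g.round(4),np.degrees(y).round(1),o['opening'],o['grip_force'],o['contact_force'].round(1),o['time'])
E
python3 tilt.py
```

```text
0.0 3 0.113
0.01 6 0.107
0.02 21 0.103
0.03 19 0.096
0.04 13 0.086
0.05 13 0.082
0.06 13 0.075
0.07 3 0.07
tool [0.4443 0.2909 0.2798] 69.0 0.017746563454625316 2.9999735578894615 [-0.3  0.8 -1.1] 11.2
```

The pin hangs nose-down by about 35°, so it does pivot in the weak grip. I'll turn it upright by pressing the nose against the fixed left wall of the box while moving the grip on an arc.

Request:
{"api": "arm_command", "payload": {"xyz": [[20,-16,0],[28,-22,0],[28,-22,0],[28,-22,0],[28,-22,0],[20,-16,0],[9,-7,-6],[0,0,-5],[0,0,0]], "spin": [2,3,3,3,0,0,0,0,0]}}

```text
time: 12.1
tool_pos: [0.6044, 0.1647, 0.2677]
tool_rot: [-3.137, 0.001, 1.397]
contact_force: [-0.3, 0.7, -1.6]
opening: 0.0178
grip_force: 3.0
```

```bash
python3 tilt.py
```

```text
0.02 10 0.084
0.03 17 0.075
0.04 14 0.065
0.05 15 0.058
0.06 11 0.05
0.08 10 0.094
0.09 15 0.095
tool [0.6045 0.165  0.2685] 80.1 0.01792658159958607 2.999972552061081 [ 0.2 -0.5 -1.1] 12.15
```

Request:
{"api": "arm_command", "payload": {"xyz": [[-1,-8,0],[-2,-8,0],[-1,-4,1],[-1,-6,6],[-1,-7,6],[-1,-7,5],[-1,-8,4],[-2,-8,3],[-1,-8,2],[0,0,0]], "spin": [0,0,0,0,0,0,0,0,0,0]}}

```text
time: 13.15
tool_pos: [0.5946, 0.0989, 0.297]
tool_rot: [3.141, 0.0, 1.396]
contact_force: [-0.5, 0.3, -1.1]
opening: 0.0178
grip_force: 3.0
```

```bash
python3 tilt.py; python3 - <<'E'
from h import *
s=snap('side');save(s,'pics/s5.png',(230,130,350,220),5)
E
```

```text
0.04 9 0.095
0.05 18 0.095
0.06 17 0.096
0.07 18 0.095
0.08 18 0.094
0.09 16 0.095
tool [0.5946 0.0994 0.2968] 80.0 0.01773980397288625 2.999286577105522 [ 0.1 -0.  -1.2] 13.2
```

View pics/s5.png

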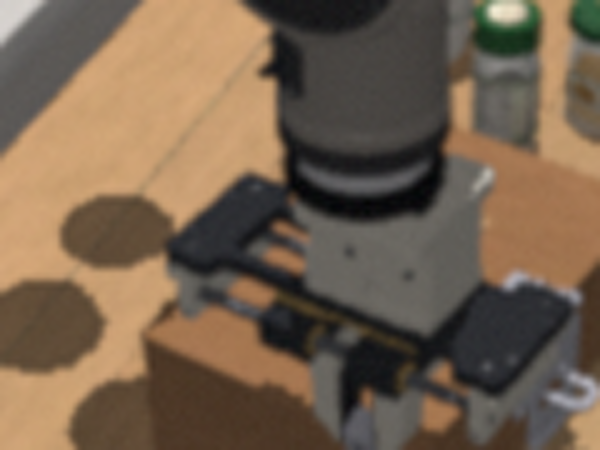

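The side crop shows the fingers with the pin's steel between them at (360,420), partly cut off. I'll measure the tilt from the side camera's depth instead.

```bash
cat > tilt2.py <<'E'
from h import *
import sys
def run():
    s=snap('side');P=cloud(s);o=observe();g=o['tool_pos'];y=o['tool_rot'][2]
    a=np.array([-np.cos(y),-np.sin(y)]); d=P[...,:2]-g[:2]; al=d@a; la=d@np.array([-a[1],a[0]]); z=P[...,2]
    hsv=cv2.cvtColor(s['img'],cv2.COLOR_RGB2HSV)
    m=(abs(la)<.03)&(abs(al)<.07)&(z>.005)&(z<g[2]-.16)&(hsv[...,1]<75)
    for lo in np.arange(0.005,g[2]-.16,.01):
        k=m&(z>=lo)&(z<lo+.01)
        if k.sum()>2: print('z',lo.round(3),k.sum(),'al',np.percentile(al[k],[10,50,90]).round(4),'la',np.percentile(la[k],[5,50,95]).round(4))
    print('tool',g.round(4),np.degrees(y).round(1),o['opening'].round(4),np.array(o['contact_force']).round(1),o['time'])
run()
E
python3 tilt2.py
```

```text
z 0.045 11 al [0.0126 0.0144 0.0239] la [-0.0065 -0.0023  0.0108]
z 0.055 9 al [0.01   0.0142 0.0232] la [-0.0063 -0.0024  0.0155]
z 0.065 7 al [0.0075 0.0099 0.0181] la [-0.0066 -0.0032  0.0202]
z 0.075 7 al [0.0057 0.0106 0.0238] la [-0.0067 -0.0037  0.0181]
z 0.085 21 al [-0.0012  0.0013  0.0166] la [-0.0098 -0.0052  0.0042]
z 0.095 22 al [-0.0044 -0.0016  0.0099] la [-0.0102 -0.0074  0.0038]
z 0.105 17 al [-0.007  -0.0047  0.0029] la [-0.0105 -0.0082  0.0042]
z 0.115 16 al [-0.0088 -0.0081 -0.0066] la [-0.0102  0.0003  0.0121]
z 0.125 70 al [-0.0095 -0.0068  0.0032] la [-0.02   -0.      0.0165]
z 0.135 4 al [-0.0102 -0.0096 -0.005 ] la [-0.0256 -0.0058  0.015 ]Traceback (most recent call last):
  File "tilt2.py", line 12, in <module>
    run()
    ~~~^^
  File "tilt2.py", line 11, in run
    print('tool',g.round(4),np.degrees(y).round(1),o['opening'].round(4),np.array(o['contact_force']).round(1),o['time'])
                                                   ^^^^^^^^^^^^^^^^^^
AttributeError: 'float' object has no attribute 'round'
```

Request:
{"api": "arm_command", "payload": {"xyz": [[-1,-7,1],[-1,-7,1],[-2,-6,0],[0,0,0]], "spin": [0,0,0,0]}}

```text
time: 13.7
tool_pos: [0.5905, 0.0792, 0.2988]
tool_rot: [3.141, 0.0, 1.396]
contact_force: [0.2, 0.3, -0.8]
opening: 0.018
grip_force: 3.0
```

```bash
sed -i "s/o\['opening'\].round(4)/o['opening']/" tilt2.py; python3 tilt2.py
```

```text
z 0.025 4 al [0.0046 0.0051 0.0061] la [0.0069 0.0133 0.0207]
z 0.045 10 al [-0.022  -0.0205 -0.0194] la [-0.0051 -0.0009  0.004 ]
z 0.055 15 al [-0.0213 -0.0189  0.005 ] la [-0.0068 -0.0015  0.0159]
z 0.065 17 al [-0.0186 -0.0161  0.0036] la [-0.0063 -0.0007  0.0163]
z 0.075 15 al [-0.0169 -0.0148  0.0043] la [-0.0061 -0.0013  0.0225]
z 0.085 16 al [-0.0176 -0.0136  0.0007] la [-0.01   -0.0052  0.0129]
z 0.095 36 al [-0.0174 -0.0134  0.0184] la [-0.0105 -0.0042  0.0191]
z 0.105 32 al [-0.0158 -0.0124 -0.0054] la [-0.011  -0.0045  0.0066]
z 0.115 21 al [-0.0139 -0.0108 -0.0082] la [-0.0103 -0.0029  0.0051]
z 0.125 61 al [-0.011  -0.0079  0.004 ] la [-0.0186  0.0017  0.0162]
z 0.135 20 al [-0.009  -0.0074  0.0006] la [-0.0225  0.0017  0.0196]
tool [0.5905 0.0795 0.2988] 80.0 0.017876026895007953 [-0.4  0.1 -1.2] 13.75
```

It overshot: the pin now tilts about 10° the other way because the lid edge caught the head. I'll turn it to the insertion yaw and straighten it by pressing the shaft against the lid's front edge, to the left of the hasp.

Request:
{"api": "arm_command", "payload": {"xyz": [[1,5,10],[0,0,30],[0,0,30],[-10,-5,0],[-14,-8,0],[-14,-8,0],[-14,-8,0],[-14,-9,0],[-11,-9,0],[0,-5,0],[0,0,0],[0,0,-20],[0,0,-20],[0,0,-20],[0,0,0]], "spin": [0,0,0,-8.5,-8.5,-8.5,-8.5,-8.5,-8.5,-8.5,-8.5,-8.5,-8.5,-5.3,0]}}

```text
time: 15.25
tool_pos: [0.514, 0.0336, 0.3071]
tool_rot: [3.141, 0.005, -0.179]
contact_force: [-0.1, 0.1, -0.8]
opening: 0.0179
grip_force: 3.0
```

```bash
cat > tilt3.py <<'E'
from h import *
# pin silhouette in the side view: per row grey centre, cast onto the vertical plane through the tool axis along tool x
s=snap('side');o=observe();g=np.array(o['tool_pos']);y=o['tool_rot'][2]
e=np.array([np.cos(y),np.sin(y)]);n=np.array([-e[1],e[0]])
P=cloud(s);d=P[...,:2]-g[:2];al=d@e;la=d@n;z=P[...,2]
m=(abs(la)<.014)&(abs(al)<.04)&(z<g[2]-.165)&(z>.01)&(cv2.cvtColor(s['img'],cv2.COLOR_RGB2HSV)[...,1]<75)
v,u=np.where(m);oo,r=rays(s,np.c_[u,v]);
k=((g[:2]-oo[:2])@n)/(r[:,:2]@n);X=oo+r*k[:,None];A=(X[:,:2]-g[:2])@e
for lo in np.arange(.01,g[2]-.165,.008):
    q=(X[:,2]>=lo)&(X[:,2]<lo+.008)
    if q.sum()>2: print('z',lo.round(3),q.sum(),'x',A[q].min().round(4),A[q].max().round(4),'mid',((A[q].min()+A[q].max())/2).round(4))
print('tool',g.round(4),np.degrees(y).round(1),o['opening'],np.array(o['contact_force']).round(1),o['time'])
E
python3 tilt3.py
```

```text
z 0.05 4 x 0.0113 0.0175 mid 0.0144
z 0.058 8 x 0.0086 0.0179 mid 0.0132
z 0.066 6 x 0.0087 0.018 mid 0.0134
z 0.074 9 x 0.0061 0.0155 mid 0.0108
z 0.082 7 x 0.0037 0.0128 mid 0.0082
z 0.09 12 x 0.0009 0.0191 mid 0.01
z 0.098 18 x -0.0046 0.0166 mid 0.006
z 0.106 12 x -0.0044 0.0167 mid 0.0062
z 0.114 6 x -0.0069 0.002 mid -0.0025
z 0.122 3 x -0.0092 -0.0063 mid -0.0077
z 0.138 5 x -0.0171 -0.0112 mid -0.0141
tool [0.5145 0.0335 0.3086] -10.1 0.017967334545267003 [ 0.7  0.3 -1.7] 15.3
```

Request:
{"api": "arm_command", "payload": {"xyz": [[0,0,12],[10,-2,0],[10,-2,0],[9,-2,0],[7,-1,0],[7,-1,0],[0,0,0]], "spin": [0,0,0,0,0,0,0]}}

```text
time: 16.0
tool_pos: [0.5584, 0.0249, 0.3204]
tool_rot: [3.142, 0.0, -0.179]
contact_force: [-0.2, 0.1, -1.0]
opening: 0.018
grip_force: 3.0
```

```bash
python3 tilt3.py
```

```text
z 0.066 9 x -0.0099 0.0026 mid -0.0037
z 0.074 11 x -0.0098 0.0029 mid -0.0034
z 0.082 8 x -0.0065 0.0031 mid -0.0017
z 0.09 10 x -0.0062 0.0033 mid -0.0015
z 0.098 12 x -0.0059 0.0129 mid 0.0035
z 0.106 17 x -0.0087 0.013 mid 0.0022
z 0.114 18 x -0.0115 0.0102 mid -0.0006
z 0.122 22 x -0.0143 0.0133 mid -0.0005
z 0.13 12 x -0.0139 0.0073 mid -0.0033
z 0.138 7 x -0.0107 -0.0045 mid -0.0076
z 0.146 4 x -0.0104 -0.0073 mid -0.0088
z 0.154 9 x -0.0189 -0.007 mid -0.013
tool [0.558  0.025  0.3204] -10.3 0.01771164955396149 [-0.7  0.5 -0.6] 16.05
```

The pin now stands upright in the grip to within about 3°. Next I'll back it off and fix the loop position from both views.

Request:
{"api": "arm_command", "payload": {"xyz": [[-12,2,0],[-25,4,10],[-25,4,30],[-40,30,10],[-40,40,0],[-20,40,0],[0,40,0],[0,0,0]], "spin": [0,0,0,0,0,0,0,0]}}

```text
time: 16.85
tool_pos: [0.3998, 0.1832, 0.371]
tool_rot: [-3.14, -0.001, -0.174]
contact_force: [0.0, -0.4, -1.1]
opening: 0.0181
grip_force: 3.0
```

```bash
python3 - <<'E'
from h import *
t=snap('top');s=snap('side')
im=np.zeros((400,800,3),np.uint8)
im[:,:400]=cv2.resize(t['img'][190:230,320:360],(400,400),interpolation=cv2.INTER_CUBIC);im[:,400:]=cv2.resize(s['img'][180:230,320:370],(400,400),interpolation=cv2.INTER_CUBIC)
cv2.imwrite('pics/c6.png',im[:,:,::-1])
P=cloud(t);o=np.array([.639,-.0625]);y=np.radians(-10.3);ex=np.array([np.cos(y),np.sin(y)]);ey=np.array([-ex[1],ex[0]])
hs=cv2.cvtColor(t['img'],cv2.COLOR_RGB2HSV)
v,u=np.mgrid[205:228,325:356];uv=np.c_[u.ravel(),v.ravel()]
W=onz(t,uv,.052)[:,:2]-o;bx=W@ex;by=W@ey;S=hs[uv[:,1],uv[:,0],1]
for lo in np.arange(-.132,-.098,.0025):
    k=(bx>=lo)&(bx<lo+.0025)&(abs(by)<.03)&(S<85)
    if k.sum(): print('bx',lo.round(4),k.sum(),np.sort(by[k].round(3)))
print(observe()['tool_pos'])
E
```

```text
bx -0.127 4 [-0.003 -0.     0.006  0.008]
bx -0.1245 7 [-0.008 -0.005 -0.002  0.     0.003  0.009  0.012]
bx -0.122 8 [-0.01  -0.004 -0.002  0.001  0.004  0.006  0.009  0.012]
bx -0.1195 11 [-0.012 -0.01  -0.007 -0.004 -0.001  0.001  0.004  0.007  0.01   0.013
  0.015]
bx -0.117 8 [-0.012 -0.009 -0.007 -0.003  0.007  0.01   0.013  0.016]
bx -0.1145 5 [-0.011 -0.009 -0.006  0.008  0.014]
bx -0.112 7 [-0.014 -0.011 -0.008 -0.006  0.008  0.011  0.014]
bx -0.1095 8 [-0.013 -0.01  -0.008 -0.005  0.006  0.009  0.011  0.015]
bx -0.107 8 [-0.013 -0.01  -0.007 -0.005  0.007  0.009  0.012  0.018]
bx -0.1045 13 [-0.015 -0.009 -0.007 -0.004 -0.001  0.004  0.007  0.01   0.012  0.015
  0.018  0.021  0.024]
bx -0.102 18 [-0.023 -0.02  -0.017 -0.015 -0.012 -0.009 -0.006 -0.004 -0.001  0.002
  0.005  0.008  0.01   0.013  0.016  0.019  0.021  0.024]
bx -0.0995 16 [-0.022 -0.019 -0.017 -0.014 -0.012 -0.008 -0.006 -0.003 -0.     0.002
  0.008  0.011  0.013  0.016  0.022  0.025]
[0.40052881 0.18057483 0.37057763]
```

View pics/c6.png

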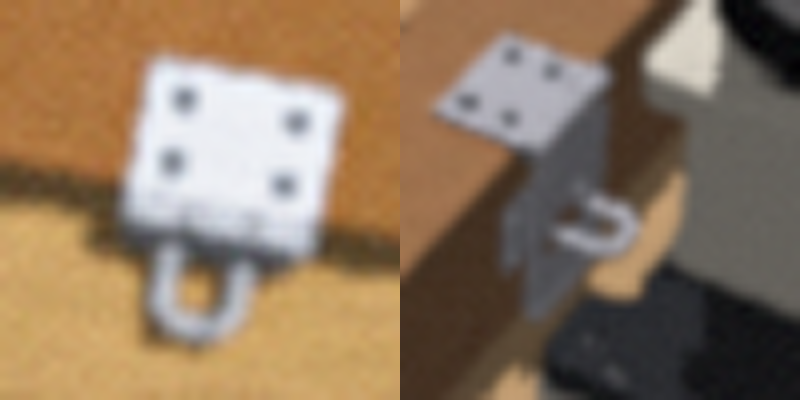

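The top crop shows the staple's bend at (198,335) with its legs at (165,270) and (240,270). Converted to the box frame that puts the loop at x≈-0.114, y≈0±1 mm. Moving above it.

Request:
{"api": "arm_command", "payload": {"xyz": [[0,-25,0],[0,-40,0],[15,-40,0],[20,-40,0],[25,-35,0],[25,-25,0],[25,-12,0],[17,-7,0],[0,0,-20],[0,0,-20],[0,0,0],[0,0,0]], "spin": [0,0,0,0,0,0,0,0,0,0,0,0]}}

```text
time: 18.15
tool_pos: [0.5279, -0.0451, 0.3306]
tool_rot: [3.141, 0.001, -0.18]
contact_force: [0.2, -0.6, -1.2]
opening: 0.0177
grip_force: 3.0
```

```bash
python3 tilt3.py
```

```text
z 0.01 7 x 0.0116 0.0318 mid 0.0217
z 0.018 9 x 0.0085 0.0287 mid 0.0186
z 0.026 12 x 0.0025 0.029 mid 0.0158
z 0.034 13 x -0.0004 0.0292 mid 0.0144
z 0.042 16 x -0.0097 0.0166 mid 0.0035
z 0.05 9 x -0.0154 0.0302 mid 0.0074
z 0.058 22 x -0.0152 0.0174 mid 0.0011
z 0.066 12 x -0.0116 0.0273 mid 0.0079
z 0.074 19 x -0.0108 0.0213 mid 0.0052
z 0.082 25 x -0.0104 0.0447 mid 0.0172
z 0.09 39 x -0.0099 0.0416 mid 0.0159
z 0.098 32 x -0.0094 0.0385 mid 0.0146
z 0.106 29 x -0.0087 0.0357 mid 0.0135
z 0.114 17 x -0.011 0.02 mid 0.0045
z 0.122 17 x -0.0138 0.0081 mid -0.0029
z 0.13 19 x -0.0133 0.0087 mid -0.0023
z 0.138 18 x -0.0128 0.0121 mid -0.0004
z 0.146 8 x -0.0124 -0.0057 mid -0.009
z 0.154 5 x -0.0117 -0.0082 mid -0.0099
z 0.162 5 x -0.0112 -0.0078 mid -0.0095
tool [ 0.5281 -0.0449  0.3313] -10.3 0.01811729026633598 [ 0.9  0.2 -1.1] 18.2
```

Request:
{"api": "arm_command", "payload": {"xyz": [[1,3,0],[0,0,-6],[0,0,-6],[0,0,-5],[0,0,-5],[0,0,-5],[0,0,0]], "spin": [0,0,0,0,0,0,0]}}

```text
time: 18.9
tool_pos: [0.5289, -0.0411, 0.3026]
tool_rot: [3.142, 0.002, -0.179]
contact_force: [-0.6, -0.3, -0.8]
opening: 0.0177
grip_force: 3.0
```

Request:
{"api": "arm_command", "payload": {"xyz": [[0,0,-4],[0,0,-4],[0,0,-4],[0,0,0]], "spin": [0,0,0,0]}}

```text
time: 19.3
tool_pos: [0.5288, -0.0411, 0.2909]
tool_rot: [3.142, 0.001, -0.179]
contact_force: [1.1, -0.8, -1.4]
opening: 0.0181
grip_force: 3.0
```

Request:
{"api": "arm_command", "payload": {"xyz": [[0,0,-6],[0,0,-6],[0,0,-6],[0,0,-5],[0,0,0]], "spin": [0,0,0,0,0]}}

```text
time: 19.8
tool_pos: [0.529, -0.0412, 0.2679]
tool_rot: [3.141, 0.001, -0.179]
contact_force: [-0.2, -0.8, -0.4]
opening: 0.0178
grip_force: 3.0
```

Request:
{"api": "arm_command", "payload": {"xyz": [[0,0,-3],[0,0,-3],[0,0,0]], "spin": [0,0,0]}}

```text
time: 20.1
tool_pos: [0.5291, -0.0411, 0.2626]
tool_rot: [3.141, -0.001, -0.179]
contact_force: [-1.3, -0.2, 2.2]
opening: 0.0181
grip_force: 3.0
```

Request:
{"api": "arm_command", "payload": {"xyz": [[0,0,-2],[1,5,0],[0,0,0],[0,0,0]], "spin": [0,0,0,0]}}

```text
time: 20.5
tool_pos: [0.5301, -0.036, 0.2605]
tool_rot: [3.141, -0.0, -0.178]
contact_force: [-0.6, -2.0, 3.7]
opening: 0.0197
grip_force: 3.2
```

```bash
python3 tilt3.py | head -12
```

```text
z 0.01 6 x 0.0125 0.0229 mid 0.0177
z 0.018 14 x -0.0098 0.0299 mid 0.0101
z 0.026 20 x -0.0095 0.0268 mid 0.0086
z 0.034 22 x -0.0091 0.0337 mid 0.0123
z 0.042 20 x -0.0086 0.0275 mid 0.0094
z 0.05 27 x -0.0144 0.0312 mid 0.0084
z 0.058 28 x -0.02 0.0283 mid 0.0041
z 0.066 14 x -0.0167 0.0026 mid -0.0071
z 0.074 9 x -0.0162 -0.0063 mid -0.0113
z 0.082 8 x -0.0158 -0.0061 mid -0.0109
z 0.09 5 x -0.015 -0.0089 mid -0.012
tool [ 0.5301 -0.0361  0.2605] -10.2 0.019568009883405516 [-0.9 -3.   3. ] 20.55
```

The pin resists sideways motion, with the jaws pried open to 19.7 mm, so it's captive in the loop. Centring it, releasing and lifting clear.

Request:
{"api": "arm_command", "payload": {"xyz": [[-1,-5,0],[0,0,0],[0,0,0]], "spin": [0,0,0]}}

```text
time: 20.85
tool_pos: [0.5289, -0.0413, 0.2603]
tool_rot: [-3.142, 0.001, -0.179]
contact_force: [-1.1, -0.5, -0.5]
opening: 0.0181
grip_force: 3.0
```

Request:
{"api": "arm_command", "payload": {"xyz": [[0,0,0],[0,0,0],[0,0,0],[0,0,0],[0,0,10],[0,0,20],[0,0,30],[0,0,40],[-30,-30,20],[-40,-40,0],[-40,-40,0],[-40,-40,0],[0,-40,0],[0,0,0]], "spin": [0,0,0,0,0,0,0,0,0,0,0,0,0,0], "jaw": -0.2}}

```text
time: 22.25
tool_pos: [0.3922, -0.2207, 0.3817]
tool_rot: [3.139, -0.003, -0.184]
contact_force: [0.8, 0.6, 0.1]
opening: 0.0364
grip_force: 0.0
```

```bash
python3 - <<'E'
from h import *
t=snap('top');s=snap('side')
im=np.zeros((400,800,3),np.uint8)
im[:,:400]=cv2.resize(t['img'][185:235,315:365],(400,400),interpolation=cv2.INTER_CUBIC);im[:,400:]=cv2.resize(s['img'][170:240,310:380],(400,400),interpolation=cv2.INTER_CUBIC)
cv2.imwrite('pics/c7.png',im[:,:,::-1])
for n,c in(('top',t),('side',s)):
    P=cloud(c);o=np.array([.639,-.0625]);y=np.radians(-10.3);ex=np.array([np.cos(y),np.sin(y)]);ey=np.array([-ex[1],ex[0]])
    d=P[...,:2]-o;bx=d@ex;by=d@ey;z=P[...,2];m=(bx<-.1)&(bx>-.15)&(abs(by)<.03)&(z>.004)
    for lo in np.arange(.004,.12,.01):
        k=m&(z>=lo)&(z<lo+.01)
        if k.sum()>2: print(n,lo.round(3),k.sum(),np.median(bx[k]).round(4),np.median(by[k]).round(4))
print(observe()['tool_pos'],observe()['time'])
E
```

```text
top 0.004 8 -0.137 0.0022
top 0.014 8 -0.1025 0.0151
top 0.024 3 -0.1005 -0.0183
top 0.044 19 -0.1209 0.003
top 0.054 9 -0.1195 0.0095
top 0.064 4 -0.1162 0.0101
top 0.074 3 -0.1095 0.0093
top 0.084 11 -0.1122 -0.0014
top 0.094 41 -0.1085 0.0004
side 0.004 34 -0.1322 0.0024
side 0.014 15 -0.1165 0.0045
side 0.024 30 -0.1038 0.0052
side 0.034 17 -0.1029 0.0054
side 0.044 17 -0.1159 0.008
side 0.054 37 -0.1144 0.0066
side 0.064 29 -0.1104 0.0059
side 0.074 32 -0.1112 0.0071
side 0.084 31 -0.1135 0.0056
side 0.094 51 -0.1102 0.0006
[ 0.39279161 -0.21764052  0.38107551] 22.35
```

View pics/c7.png

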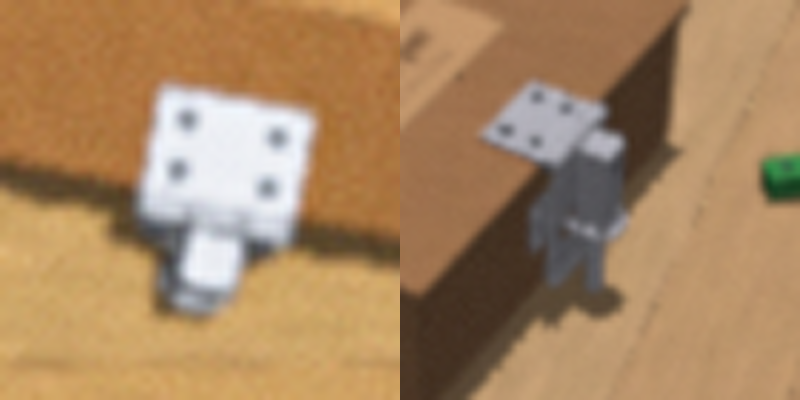

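The pin stands upright in the loop: its head is on the staple at (600,185), the shaft reaches below, and the head top is at z≈0.1. Handing in.

```bash
python3 -c "
from cell import *
print(hand_in())"
```

```text
the job is handed in; nothing more can be done
None
```

The job is handed in at about 22 s of the 61 s allowed; no verdict came back. In the last views the lid was shut, the hasp was home and the pin stood upright in the loop with its head on the bar; I viewed 11 pictures, one over the limit of 10.

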